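# Check the empty cell of a covered specimen crate and load a cup

## Robot

A 6-joint arm with a two-finger parallel gripper is mounted at the origin on a cart in front of the work surface, level with it; the furniture and walls round the work are solid. World frame = base frame: x ahead of the robot, y to its left, z up, the work surface at z = 0. Lengths are in m, angles in rad, forces in N, time in s.
With the tool pointing down it reaches from about 0.3 to 0.875 m from the base axis. Payload 6.4 kg.
Tool frame: the origin (TCP) lies at the very end of the fingers, on their centre line; the grasp point (between the pads) lies 19 mm behind it (ctrl.hold_point_z is the distance from the TCP to the grasp point, in m); y points along the fingers, x is the direction in which the jaws open and shut, and the axes are right-handed (so a half turn about y gives the same grasp; the last joint's range is limited). The gripper opens to 85 mm and grips with 20 to 120 N. Pads are 22 mm wide; open, the fingers measure 114 mm over their backs; the gripper's body (76 mm by 85 mm) begins 54 mm behind the grasp point. The pads swing forward as they close: fully open they stand 13 mm farther back than shut.
Start: joints at [1.102, 0.181, 1.607, -0, 1.354, -0.206], TCP at [0.149, 0.555, 0.231] pointing down, gripper open.
Joint ranges: [-2.99, 2.99], [-0.89, 2.07], [0.3, 2.58], [-1.14, 4.28], [0, 2.63], [-3.12, 3.12]. Speed limits (rad/s): [2.57, 2.57, 3.01, 3.14, 3.14, 3.14].

## Interface

Orientations are given as a unit quaternion [w, x, y, z].
In Python, from bench import ctrl, imaging gives the robot as it stands.
- The arm moves only by the shell command python3 -m jog 'ROWS'. ROWS is JSON, a list of rows, each a list of 3 entries, a list of its own where there are three numbers: the shift along the tool's x, y, z in cm, then the turn, a rotation vector about the tool's x, y, z in rad, then the finger opening in cm, from 0 to 8.54. A call has 1 to 12 rows; each row shifts and turns the pose as measured when the row begins, along the tool's axes as they then stand; what a row does not reach is not made up. A row lasts 1/12 s, in which the tool goes at most 41.7 mm and 7.16 degrees, less where a joint would pass 70% of its speed; a pose out of reach is approached as far as the arm can. A call is refused whole if a number of a shift passes 4.17 or a number of a turn 0.125, either way. A call with a gripper value outside its range is refused whole. The fingers move at their own pace and stop on an object; the grip force is fixed at half the most. Time passes only in rows, so rows that do not move let the fingers close. It gives the time, the measured TCP pose, the force and the opening at its end, in the units of the state.
- ctrl.get_obs(): the state, without advancing time (a new reading comes with each control period).
- imaging.camera(name): name is "scene" or "side" or "wrist"; returns a dict with "frame" (480x640x3 uint8, red, green, blue), "depth" (480x640 float32, m along the optical axis (not along the pixel's ray), 0 where there is no reading), "K" (3x3 intrinsics, pixels), "R" (3x3) and "t" (3): a world point X has camera coordinates R X + t. Camera axes: x right, y down, z forward; pixel columns grow to the right and rows downward; lengths in m; the calibration is good to about 2 mm. A picture is of the moment at which its call begins.
- ctrl.hand_in(): hands the job in, once; it reports no verdict.
The state is a dict: "time_s": time; "q": joint angles; "dq": joint speeds; "joint_efforts": joint torques, N m; "eef_pos": TCP position; "eef_rot": TCP orientation; "wrist_force": force on the tool from outside, world axes, zero at the start; "torque": the same for the moment, N m; "opening": opening from 0.0 (shut) to 1.0 (fully open).
Only numpy, scipy, OpenCV 4.12 (cv2) and the standard library are available. Lean on these libraries where they do the work, as an engineer would, in place of code of your own. Each camera call takes 0.05 s, during which the arm holds its last target. There are 200 camera calls.

## Task

Two of the three covered cells in the specimen crate are taken: their covers stand up above the rim. Check that the third, whose cover lies level with the rim, is really empty by pressing its cover all the way down with the fingertips; then gently set the white-lidded specimen cup that stands by itself to the right of the crate upright in that cell, on the sunken cover, and let go.

Things in the scene. Friction and masses are not known exactly. Their poses are not given: they have to be found in the camera images.
- cup_center (a point): The cup to load: round, clear, 72 mm tall, 50 g, white screw lid 55 mm across (top 14 mm), body 50 mm across, standing by itself on the table right of the crate. The point is on its axis, half-way up (36 mm above its underside); z is up. Hold it high, by the lid or just under it, so that the fingers stay above the cell's rim when it stands in the cell.
- crate: Fixed dark tray, 100 x 290 mm, origin under its centre, x across and y along the row. It holds 3 square dark grey cells in a row, 92 mm apart, 78 mm wide inside, rims 45 mm above the table, each closed by a white 75 mm square cover. The covers of the two taken cells stand 16 mm above the rim and do not give; that of the empty cell (any of the three) is level with the rim.
- free_cover_top (a point): Centre of the upper face of the level cover, the one over the empty cell, at the rim or up to 3 mm below it. The point moves down with the cover: fully down it is 20 mm below the rim, 25 mm above the table, and carries the cup. x across the row, y along it, z up.
- free_cover (a joint): How far the cover of the empty cell is pressed down, in m: 0 level with the rim, 0.020 fully down. It slides with 4 N of friction and stays where it is left; at the bottom it meets a hard stop.
There are look-alikes about, which are no part of the job. Several things look just like the part that bears cup_center: the one meant starts farthest to the robot's left.

How it is judged:
By the outcome, as a careful person would: the job done as asked, in the order asked, and still so for the second after the job is handed in, with the robot touching nothing.
It also fails if it takes over 51 s, if anything falls off the work surface, if the arm or the gripper's body presses on something with over 40 N, if the wrist force passes 120 N, or if a joint passes its speed limit or range.

## Working session

There is one attempt and no reset: what is moved stays moved. The work goes in short steps, Python scripts to look and compute and a shell command to move; the robot and the scene stay as the last step left them, time stands still between calls to the robot, and variables do not carry over. Pictures are saved under pics/ and viewed, about 8 in all and at most 12, crops included, and the job is handed in when it is done.

```bash
ls; mkdir -p pics; cat > h.py <<'E'
import numpy as np, cv2
from bench import ctrl, imaging
def shot(n,f):
    c=imaging.camera(n); np.savez(f"pics/{f}.npz",**c); cv2.imwrite(f"pics/{f}.png",c["frame"][:,:,::-1]); return c
def load(f): return dict(np.load(f"pics/{f}.npz"))
def pt(c,u,v,z=None):
    d=np.linalg.inv(c["K"])@[u,v,1.]
    if z is None: return c["R"].T@(d*c["depth"][int(v),int(u)]-c["t"])
    o=-c["R"].T@c["t"]; r=c["R"].T@d; return o+r*(z-o[2])/r[2]
def cloud(c):
    v,u=np.mgrid[0:480,0:640]; d=c["depth"]
    P=np.stack([u,v,np.ones_like(u)],-1)@np.linalg.inv(c["K"]).T*d[...,None]
    P=(P-c["t"])@c["R"]; P[d==0]=np.nan; return P
E
python3 - <<'E'
from h import *
o=ctrl.get_obs(); print(o)
for n in("scene","side"):
    c=shot(n,n+"0"); print(n,-c["R"].T@c["t"],c["R"][2])
E
```

```text
pics
{'time_s': 0.0, 'q': array([ 1.10171878e+00,  1.81534842e-01,  1.60801823e+00, -4.61443885e-05,
        1.35377872e+00, -2.06304752e-01]), 'dq': array([ 1.05041500e-03,  1.11079949e-03, -4.80201874e-04, -4.29375326e-04,
       -1.11853048e-05, -1.38633312e-03]), 'joint_efforts': array([-1.66518937e-03, -4.44890535e+01, -3.51320779e+01, -4.90715356e-04,
        9.55209020e-03, -3.19956064e-05]), 'eef_pos': array([0.14910578, 0.5547578 , 0.23038269]), 'eef_rot': array([-0.56091207,  0.56147315,  0.4296415 , -0.43073627]), 'wrist_force': array([-0.30610981,  0.66021461, -0.30106121]), 'torque': array([-0.03067001, -0.00264014, -0.00517227]), 'opening': 1.0009620194854927}
scene [ 0.03906473 -0.95299391  0.85245042] [ 0.40472333  0.62595626 -0.66661667]
side [0.12420858 1.19700996 0.61269667] [ 0.24604555 -0.90508167 -0.34682669]
```

View pics/scene0.png

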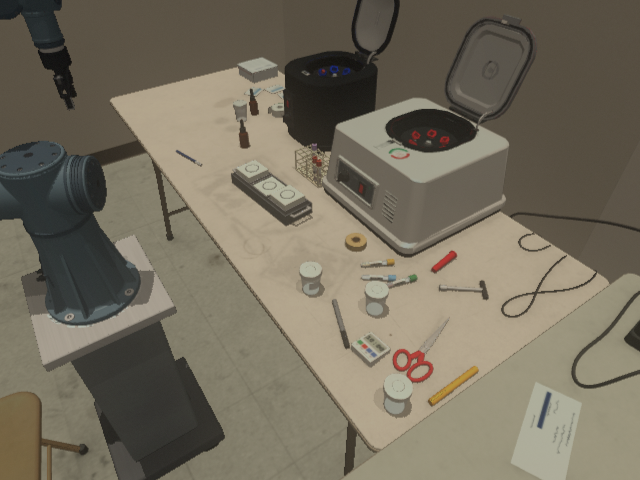

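View pics/side0.png

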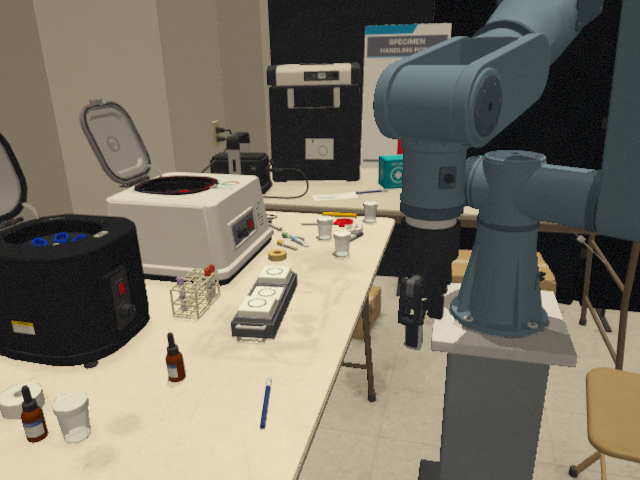

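The scene view shows lidded cups at (311,278), (376,298) and (397,393), all right of the crate. A cup-like thing at (240,110) stands left of it. The crate is at about (270,190), with covers near (252,170), (270,187) and (288,196). I'll measure these and look at close crops.

```bash
python3 - <<'E'
from h import *
s=load("scene0"); d=load("side0")
P=cloud(s);Q=cloud(d)
np.set_printoptions(precision=4,suppress=True)
for u,v in [(311,270),(376,290),(397,383),(240,103)]: print("scene cup",u,v,P[v,u],pt(s,u,v,.072))
for u,v in [(252,168),(268,186),(288,194)]: print("cover",P[v,u])
for u,v in [(342,235),(325,220),(371,206),(72,400),(278,272),(265,297),(258,308)]: print("side",u,v,Q[v,u])
# white-lid components near z=.072
for nm,c,C in(("scene",s,P),("side",d,Q)):
    m=((abs(C[...,2]-.072)<.005)&(c["frame"].min(-1)>110)).astype(np.uint8)
    n,l,st,ce=cv2.connectedComponentsWithStats(m)
    for i in range(1,n):
        if st[i,4]>60:
            p=C[l==i]; print(nm,ce[i],st[i,4],(p.min(0)+p.max(0))/2,np.ptp(p,0))
a=cv2.resize(s["frame"][140:230,220:320],None,fx=4,fy=4,interpolation=2)
b=cv2.resize(s["frame"][250:340,290:390],None,fx=4,fy=4,interpolation=2)
e=cv2.resize(d["frame"][370:460,20:120],None,fx=2,fy=2,interpolation=2)
f=cv2.resize(d["frame"][190:280,300:400],None,fx=2,fy=2,interpolation=2)
im=np.vstack([np.hstack([a,b]),np.hstack([e,f,np.zeros((180,400,3),np.uint8)])])
cv2.imwrite("pics/crop1.png",im[:,:,::-1])
E
```

```text
scene cup 311 270 [ 0.4486 -0.3072  0.0737] [ 0.4495 -0.3058  0.072 ]
scene cup 376 290 [ 0.5379 -0.4413  0.0709] [ 0.5372 -0.442   0.072 ]
scene cup 397 383 [ 0.4201 -0.6474  0.0727] [ 0.4204 -0.6471  0.072 ]
scene cup 240 103 [0.7177 0.605  0.0709] [0.7167 0.6028 0.072 ]
cover [0.5472 0.1832 0.062 ]
cover [0.5506 0.0886 0.0466]
cover [0.5695 0.0004 0.0617]
side 342 235 [ 0.443  -0.2781  0.0727]
side 325 220 [ 0.5315 -0.4188  0.0707]
side 371 206 [ 0.4091 -0.6272  0.0655]
side 72 400 [0.7133 0.6056 0.0719]
side 278 272 [0.5539 0.0086 0.062 ]
side 265 297 [0.5383 0.1514 0.06  ]
side 258 308 [0.5335 0.2107 0.0615]
scene [239.3188 102.7101] 69 [0.7162 0.6059 0.0725] [0.0506 0.053  0.0068]
scene [310.0103 269.2123] 292 [ 0.4498 -0.3027  0.0725] [0.0546 0.0536 0.0082]
scene [376.5088 289.3129] 342 [ 0.5396 -0.4413  0.0727] [0.0542 0.0564 0.0082]
scene [397.8953 386.1213] 602 [ 0.4178 -0.6524  0.0719] [0.0545 0.0545 0.0097]
side [ 91.25 192.93] 100 [ 1.5654 -0.583   0.072 ] [0.2076 0.0193 0.0099]
side [370.0303 202.8788] 66 [ 0.4162 -0.6458  0.0716] [0.053  0.0597 0.0089]
side [324.4651 218.3256] 86 [ 0.5364 -0.4392  0.0715] [0.0517 0.0576 0.0086]
side [240.1133 248.9015] 203 [ 0.718  -0.1572  0.072 ] [0.0348 0.3643 0.01  ]
side [342.0467 233.1495] 107 [ 0.4464 -0.2986  0.0717] [0.0502 0.0593 0.0092]
side [174.8125 261.7098] 224 [0.8488 0.0226 0.072 ] [0.2077 0.0145 0.0099]
side [192.532  280.5378] 344 [0.7386 0.1157 0.0718] [0.0715 0.1392 0.0095]
side [ 69.4811 401.7825] 607 [0.7165 0.6077 0.0711] [0.0577 0.0558 0.008 ]
```

View pics/crop1.png

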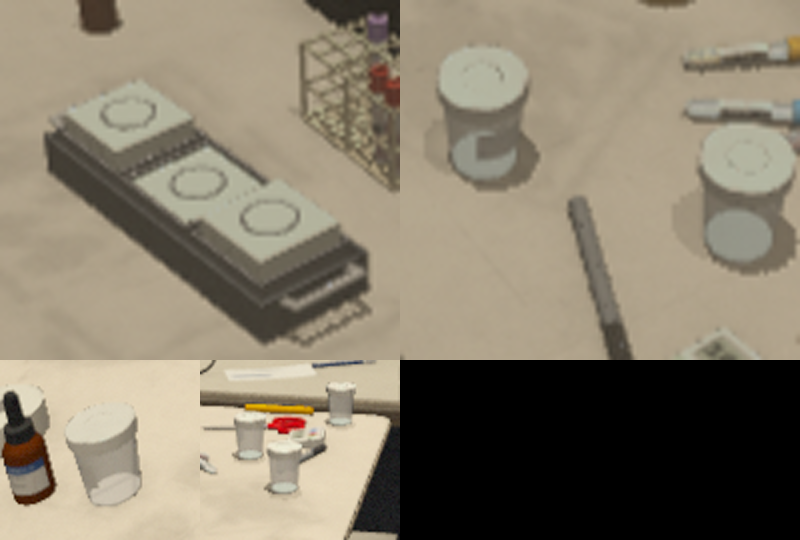

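The right cell is clear: the two outer covers are at z≈0.062 and the middle one at 0.046, so the middle cell is free. Four things could be taken for the cup:
- (311,278), y=-0.30
- (376,298), y=-0.44
- (397,393), y=-0.65
- (240,110), y=+0.61, which is left of the crate and 0.94 m from the base, so out of reach

Of the ones right of the crate, (311,278) is farthest left and stands by itself, and the crop shows a clear body with a white lid. I choose that one.

```bash
cat >> h.py <<'E'
from scipy.spatial.transform import Rotation as Ro
def tool():
    o=ctrl.get_obs(); q=o["eef_rot"]; return o,Ro.from_quat([q[1],q[2],q[3],q[0]])
def go(target,yaw):
    "offset in tool axes cm to target, rotvec to tool-down with x at yaw (nearest half turn)"
    o,R=tool(); best=None
    for k in(0,np.pi):
        x=np.array([np.cos(yaw+k),np.sin(yaw+k),0]);z=np.array([0,0,-1.]);G=Ro.from_matrix(np.stack([x,np.cross(z,x),z],1))
        r=(R.inv()*G).as_rotvec()
        if best is None or np.linalg.norm(r)<np.linalg.norm(best): best=r
    print("t",o["time_s"],"tcp",o["eef_pos"].round(4),"F",o["wrist_force"].round(2),"open",round(o["opening"],3),"q6",o["q"][5].round(2))
    print("tool-axes shift cm",(R.inv().apply(np.array(target)-o["eef_pos"])*100).round(2),"turn",best.round(3))
    print("R",R.as_matrix().round(3).tolist())
E
python3 - <<'E'
from h import *
np.set_printoptions(precision=4,suppress=True)
for n in("scene","side"):
    c=load(n+"0");C=cloud(c);X,Y,Z=C[...,0],C[...,1],C[...,2]
    box=(X>.42)&(X<.68)&(Y>-.1)&(Y<.3)
    for nm,lo,hi in(("tall",.055,.068),("mid",.040,.051)):
        m=(box&(Z>lo)&(Z<hi)&(c["frame"].min(-1)>100)).astype(np.uint8)
        k,l,st,ce=cv2.connectedComponentsWithStats(m)
        for i in range(1,k):
            if st[i,4]>100:
                p=C[l==i]; r=cv2.minAreaRect(p[:,:2].astype(np.float32)*1000); print(n,nm,ce[i],st[i,4],r,np.median(p[:,2]))
print(ctrl.hold_point_z)
go([.55,.09,.1],0)
E
```

```text
scene tall [251.7556 168.6334] 311 ((546.9518432617188, 181.8421630859375), (77.86717987060547, 78.47520446777344), 3.7577483654022217) 0.06156127138645009
scene tall [286.9169 194.7922] 385 ((566.1414794921875, 0.29302978515625), (75.2740249633789, 78.36542510986328), 7.877753257751465) 0.06158310167326092
scene mid [268.6509 185.5444] 338 ((556.3157958984375, 93.63301086425781), (80.62826538085938, 83.26713562011719), 7.566280364990234) 0.04397115529590222
side tall [274.4692 272.1823] 373 ((566.1021728515625, 2.7388839721679688), (74.57805633544922, 83.6783447265625), 6.3466997146606445) 0.06144623095876723
side tall [256.9048 304.0421] 546 ((545.1796875, 186.08616638183594), (74.4885025024414, 81.90594482421875), 6.928609371185303) 0.06147619728373178
side mid [267.194  294.7275] 701 ((557.014404296875, 88.12068176269531), (86.72420501708984, 286.5090026855469), 6.199460983276367) 0.04489623673787355
0.0187
t 0.1 tcp [0.1491 0.5548 0.2305] F [-0.34 -0.08 -0.44] open 0.998 q6 -0.21
tool-axes shift cm [-34.45  13.09 -50.79] turn [-1.321  1.015  1.012]
R [[0.26, -0.001, -0.966], [0.966, -0.001, 0.26], [-0.002, -1.0, 0.0]]
```

```bash
sed -i 's/x=np.array(\[np.cos(yaw+k).*/x=np.array([np.cos(yaw+k),np.sin(yaw+k),0]);y=np.array([0,0,-1.]);G=Ro.from_matrix(np.stack([x,y,np.cross(x,y)],1))/' h.py
python3 -m jog '[[[0,0,0],[0,0.12,0],0],[[0,0,0],[0,0.12,0],0],[[0,0,0],[0,0.12,0],0],[[0,0,0],[0,0.12,0],0],[[0,0,0],[0,0.12,0],0],[[0,0,0],[0,0.12,0],0],[[0,0,0],[0,0.12,0],0],[[0,0,0],[0,0.12,0],0],[[0,0,0],[0,0.12,0],0],[[0,0,0],[0,0.12,0],0]]'
python3 -c "
from h import *
go([.556,.0927,.1],.108)"
```

```text
time_s: 0.93
eef_pos: [0.1475, 0.5516, 0.2248]
eef_rot: [-0.703, 0.711, 0.02, -0.024]
wrist_force: [-0.8, 0.5, -0.1]
opening: 0.004
t 0.9333 tcp [0.1475 0.5516 0.2248] F [-0.77  0.54 -0.09] open 0.004 q6 1.04
tool-axes shift cm [ 37.99  12.76 -48.21] turn [ 0.011 -0.046 -0.007]
R [[0.998, -0.006, -0.062], [0.062, -0.011, 0.998], [-0.006, -1.0, -0.011]]
```

```bash

python3 -m jog '[[[2.5,0.4,-3.2],[0,0,0],0],[[2.5,0.4,-3.2],[0,0,0],0],[[2.5,0.4,-3.2],[0,0,0],0],[[2.5,0.4,-3.2],[0,0,0],0],[[2.5,0.4,-3.2],[0,0,0],0],[[2.5,0.4,-3.2],[0,0,0],0],[[2.5,0.4,-3.2],[0,0,0],0],[[2.5,0.4,-3.2],[0,0,0],0],[[2.5,0.4,-3.2],[0,0,0],0],[[2.5,0.4,-3.2],[0,0,0],0],[[2.5,0.4,-3.2],[0,0,0],0],[[2.5,0.4,-3.2],[0,0,0],0]]'
python3 -c "
from h import *
go([.556,.0927,.1],.108)"
```

```text
time_s: 1.93
eef_pos: [0.4686, 0.1784, 0.1738]
eef_rot: [-0.703, 0.71, 0.02, -0.027]
wrist_force: [0.4, 0.8, -0.3]
opening: -0.001
t 1.9333 tcp [0.4686 0.1784 0.1738] F [ 0.4   0.83 -0.27] open -0.001 q6 0.07
tool-axes shift cm [ 8.23  7.38 -9.07] turn [ 0.009 -0.041 -0.01 ]
R [[0.998, -0.01, -0.067], [0.067, -0.01, 0.998], [-0.01, -1.0, -0.009]]
```

```bash

python3 -m jog '[[[2.7,1.2,-3],[0,-0.02,0],0],[[2.7,1.2,-3],[0,-0.02,0],0],[[2.7,1.2,-3],[0,0,0],0],[[0,0,0],[0,0,0],0],[[0,0,0],[0,0,0],0]]'
python3 - <<'E'
from h import *
go([.556,.0927,.06],.108)
a=shot("wrist","w1"); C=cloud(a)
m=(abs(C[...,2]-.0615)<.006)&(a["frame"].min(-1)>100)
n,l,st,ce=cv2.connectedComponentsWithStats(m.astype(np.uint8))
for i in range(1,n):
    if st[i,4]>500: print(ce[i],st[i],np.nanmin(C[l==i],0),np.nanmax(C[l==i],0))
E
```

```text
time_s: 2.35
eef_pos: [0.5583, 0.088, 0.1358]
eef_rot: [-0.703, 0.71, 0.031, -0.039]
wrist_force: [0.0, -0.0, 0.0]
opening: 0.003
t 2.35 tcp [0.5583 0.088  0.1358] F [ 0.01 -0.04  0.04] open 0.003 q6 -0.14
tool-axes shift cm [-0.1   7.58  0.57] turn [ 0.01  -0.009 -0.012]
R [[0.995, -0.011, -0.099], [0.099, -0.011, 0.995], [-0.012, -1.0, -0.01]]
[327.68210004  69.61885076] [  247     0   162   144 21771] [0.50884041 0.14466175 0.05579346] [0.58907422 0.21576274 0.06293616]
[277.06593407 348.75274725] [269 331  19  47 546] [0.52828603 0.00267753 0.057011  ] [0.53895768 0.03724689 0.06095421]
[380.64726426 353.19208382] [367 333  25  48 859] [0.58622222 0.00862953 0.05745375] [0.60416053 0.04206195 0.06158692]
[572.88478676 390.40420115] [ 525  366  115   70 1571] [ 0.6966661  -0.02365125  0.0555022 ] [0.7575386  0.03128006 0.06040954]
```

View pics/w1.png

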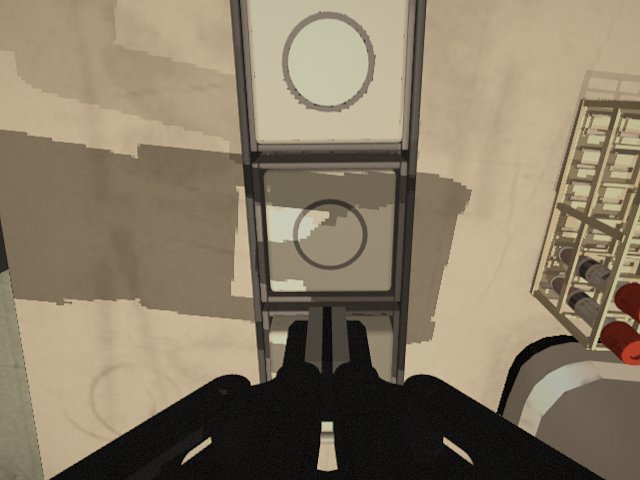

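The wrist view shows the level middle cover with corners near (266,169) and (394,292) and its ring at (330,233). The fingertips are at about (327,310), nearer the camera. Next I get the cover's centre by casting rays.

```bash
python3 - <<'E'
from h import *
a=load("w1"); print("depth pt",pt(a,330,280).round(4))
z=pt(a,330,280)[2]
for p in [(330,233),(265,169),(392,169),(394,292),(270,292)]: print(p,pt(a,*p,z).round(4))
c=pt(a,330,233,z); go([c[0],c[1],.06],.108)
E
```

```text
depth pt [0.5616 0.0649 0.0414]
(330, 233) [0.5585 0.095  0.0414]
(265, 169) [0.5186 0.1287 0.0414]
(392, 169) [0.589  0.1359 0.0414]
(394, 292) [0.6016 0.061  0.0414]
(270, 292) [0.5256 0.0529 0.0414]
t 2.4 tcp [0.5581 0.088  0.1358] F [ 0.04 -0.82 -0.54] open 0.001 q6 -0.14
tool-axes shift cm [0.2  7.57 0.77] turn [ 0.01  -0.008 -0.012]
R [[0.995, -0.01, -0.1], [0.1, -0.012, 0.995], [-0.011, -1.0, -0.01]]
```

```bash

python3 -m jog '[[[0.1,2.5,0.4],[0.01,-0.008,-0.012],0],[[0,2.5,0.3],[0,0,0],0],[[0,2,0],[0,0,0],0],[[0,0,0],[0,0,0],0]]'
python3 -c "
from h import *
go([.557,.094,.025],.108)"
```

```text
time_s: 2.73
eef_pos: [0.5576, 0.0981, 0.0664]
eef_rot: [0.706, -0.706, -0.041, 0.037]
wrist_force: [-0.8, 0.4, -0.4]
opening: 0.003
t 2.7333 tcp [0.5576 0.0981 0.0664] F [-0.79  0.43 -0.37] open 0.003 q6 -0.15
tool-axes shift cm [-0.13  4.14 -0.4 ] turn [-0.     0.003  0.005]
R [[0.994, 0.005, -0.111], [0.111, 0.001, 0.994], [0.005, -1.0, 0.0]]
```

```bash

python3 -m jog '[[[-0.1,1,-0.4],[0,0,0.005],0],[[0,0.8,0],[0,0,0],0],[[0,0.4,0],[0,0,0],0],[[0,0.4,0],[0,0,0],0],[[0,0.4,0],[0,0,0],0],[[0,0.4,0],[0,0,0],0],[[0,0.3,0],[0,0,0],0]]'
python3 -c "
from h import *
go([.557,.094,.025],.108)"
```

```text
time_s: 3.32
eef_pos: [0.5577, 0.0965, 0.0323]
eef_rot: [-0.706, 0.706, 0.042, -0.039]
wrist_force: [-2.4, -0.1, 3.3]
opening: 0.001
t 3.3167 tcp [0.5577 0.0965 0.0323] F [-2.39 -0.11  3.27] open 0.001 q6 -0.15
tool-axes shift cm [-0.1   0.73 -0.24] turn [0.001 0.008 0.004]
R [[0.993, 0.004, -0.115], [0.115, -0.0, 0.993], [0.004, -1.0, -0.001]]
```

Contact is at about 3.3–4 N, which matches the cover's sliding friction. I'll keep pressing down to the stop.

```bash

python3 -m jog '[[[0,0.3,0],[0,0,0],0],[[0,0.3,0],[0,0,0],0],[[0,0.2,0],[0,0,0],0]]'
python3 -m jog '[[[0,0.2,0],[0,0,0],0]]'
python3 -m jog '[[[0,0.2,0],[0,0,0],0]]'
python3 -m jog '[[[0,0.2,0],[0,0,0],0]]'
```

```text
time_s: 3.57
eef_pos: [0.5581, 0.0965, 0.0249]
eef_rot: [-0.706, 0.706, 0.042, -0.039]
wrist_force: [-11.6, -0.4, 30.0]
opening: -0.0
time_s: 3.65
eef_pos: [0.5582, 0.0965, 0.0247]
eef_rot: [-0.706, 0.706, 0.042, -0.04]
wrist_force: [-16.2, -0.3, 38.2]
opening: -0.002
time_s: 3.73
eef_pos: [0.5581, 0.0965, 0.0248]
eef_rot: [-0.706, 0.706, 0.042, -0.04]
wrist_force: [-13.0, -0.5, 25.6]
opening: -0.002
time_s: 3.82
eef_pos: [0.5581, 0.0965, 0.0249]
eef_rot: [-0.705, 0.706, 0.042, -0.041]
wrist_force: [-11.2, -0.7, 23.0]
opening: 0.001
```

The cover met a hard stop at z=0.0249 with 30–38 N, so it is fully down. Lifting now and moving to the cup.

```bash

python3 -m jog '[[[0,-2,0],[0,0,0],0],[[0,-4,0],[0,0,0],0],[[0,-4,0],[0,0,0],0],[[0,-4,0],[0,0,0],0],[[0,-2,0],[0,0,0],0],[[0,0,0],[0,0,0],0]]'
python3 - <<'E'
from h import *
a=shot("wrist","w2"); 
for z,p in [(0,(330,233)),(0,(300,190)),(0,(370,280)),(0,(300,280)),(0,(370,190))]: print(p,pt(a,*p).round(4))
C=cloud(a); m=(abs(C[...,0]-.557)<.03)&(abs(C[...,1]-.094)<.03); print("cover z median",np.nanmedian(C[m],0))
go([.448,-.290,.18],.108)
E
```

```text
time_s: 4.32
eef_pos: [0.5583, 0.0966, 0.1894]
eef_rot: [-0.706, 0.706, 0.042, -0.04]
wrist_force: [0.6, -0.3, -0.6]
opening: 0.002
(330, 233) [0.5629 0.0818 0.0238]
(300, 190) [0.5369 0.1121 0.0225]
(370, 280) [0.598  0.0494 0.0304]
(300, 280) [0.544  0.0441 0.0326]
(370, 190) [0.5883 0.1183 0.024 ]
cover z median [0.55697749 0.1075098  0.24226212]
t 4.3667 tcp [0.5579 0.0966 0.1879] F [ 0.95  0.17 -0.31] open 0.003 q6 -0.15
tool-axes shift cm [-15.38   0.79 -37.13] turn [0.    0.008 0.001]
R [[0.993, 0.001, -0.115], [0.115, -0.0, 0.993], [0.001, -1.0, -0.0]]
```

```bash

python3 -m jog '[[[-1.5,0.1,-3.6],[0,0,0],8.5],[[-1.5,0.1,-3.6],[0,0,0],8.5],[[-1.5,0.1,-3.6],[0,0,0],8.5],[[-1.5,0.1,-3.6],[0,0,0],8.5],[[-1.5,0.1,-3.6],[0,0,0],8.5],[[-1.5,0.1,-3.6],[0,0,0],8.5],[[-1.5,0.1,-3.6],[0,0,0],8.5],[[-1.5,0.1,-3.6],[0,0,0],8.5],[[-1.5,0.1,-3.6],[0,0,0],8.5],[[-1,0,-3],[0,0,0],8.5],[[0,0,0],[0,0,0],8.5],[[0,0,0],[0,0,0],8.5]]'
python3 - <<'E'
from h import *
a=shot("wrist","w3"); go([.448,-.301,.12],.108); C=cloud(a)
m=(abs(C[...,2]-.071)<.006)&(a["frame"].min(-1)>100)
n,l,st,ce=cv2.connectedComponentsWithStats(m.astype(np.uint8))
for i in range(1,n):
    if st[i,4]>500: print(ce[i],st[i],np.nanmin(C[l==i],0),np.nanmax(C[l==i],0),cv2.minEnclosingCircle(C[l==i][:,:2].astype(np.float32)))
E
```

```text
time_s: 5.37
eef_pos: [0.4443, -0.2823, 0.1543]
eef_rot: [0.711, -0.701, -0.038, 0.047]
wrist_force: [0.6, -0.6, -0.3]
opening: 0.999
t 5.4167 tcp [ 0.4443 -0.282   0.1542] F [-0.64 -0.76 -1.06] open 0.994 q6 -0.91
tool-axes shift cm [ 0.18  3.39 -1.98] turn [-0.014  0.013 -0.012]
R [[0.993, -0.014, -0.12], [0.121, 0.013, 0.993], [-0.012, -1.0, 0.015]]
[335.21443334 283.31277988] [ 289  242   93   84 5806] [ 0.42341075 -0.3282483   0.06848794] [ 0.47766604 -0.27436559  0.07294368] ((0.45036473870277405, -0.30116939544677734), 0.027437549084424973)
[429.75252062 465.42804766] [ 402  451   56   29 1091] [ 0.51380588 -0.43937378  0.06831085] [ 0.54786239 -0.4116323   0.07232185] ((0.531182587146759, -0.4250949025154114), 0.020462965592741966)
```

View pics/w3.png

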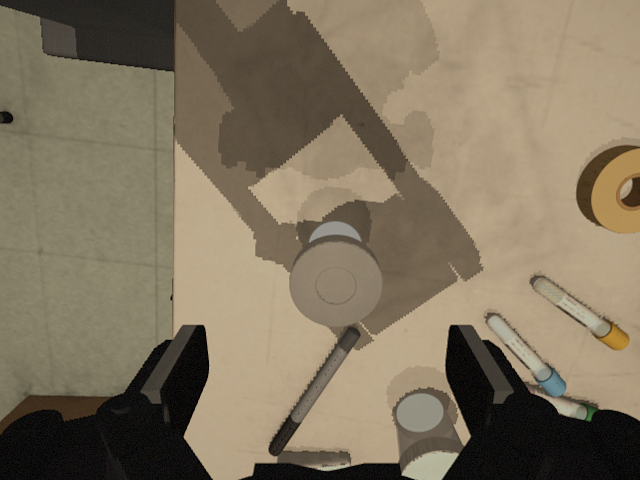

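The lid is at (335,283) in the wrist view, which gives a centre of (0.4504,-0.3012), radius 27.4 mm and top at 0.072. All of these match the given sizes, and the cup lies between the open jaws.

```bash

python3 -m jog '[[[0.4,0,-2],[-0.014,0.013,-0.012],8.5],[[0,1.5,0],[0,0,0],8.5],[[0,2,0],[0,0,0],8.5],[[0,0,0],[0,0,0],8.5]]'
python3 -c "
from h import *
go([.4504,-.3012,.044],.108)"
```

```text
time_s: 5.75
eef_pos: [0.4518, -0.2966, 0.1146]
eef_rot: [0.707, -0.705, -0.039, 0.04]
wrist_force: [-0.4, 0.6, -0.9]
opening: 0.992
t 5.75 tcp [ 0.4518 -0.2966  0.1146] F [-0.37  0.6  -0.92] open 0.992 q6 -0.91
tool-axes shift cm [-0.19  7.06 -0.46] turn [-0.003  0.003 -0.   ]
R [[0.994, -0.001, -0.111], [0.111, 0.003, 0.994], [-0.0, -1.0, 0.003]]
```

```bash

python3 -m jog '[[[-0.2,1.5,-0.5],[-0.003,0.003,0],8.5],[[0,2,0],[0,0,0],8.5],[[0,1.5,0],[0,0,0],8.5],[[0,1,0],[0,0,0],8.5],[[0,0.8,0],[0,0,0],8.5],[[0,0.2,0],[0,0,0],8.5],[[0,0,0],[0,0,0],8.5]]'
python3 -c "
from h import *
go([.4504,-.3012,.044],.108)"
```

```text
time_s: 6.33
eef_pos: [0.4534, -0.2933, 0.0422]
eef_rot: [0.707, -0.705, -0.042, 0.043]
wrist_force: [-0.4, -1.0, 0.7]
opening: 0.997
t 6.3333 tcp [ 0.4534 -0.2933  0.0422] F [-0.39 -1.03  0.7 ] open 0.997 q6 -0.91
tool-axes shift cm [-0.4  -0.18 -0.74] turn [-0.003  0.011 -0.001]
R [[0.993, -0.002, -0.119], [0.119, 0.003, 0.993], [-0.001, -1.0, 0.004]]
```

```bash

python3 -m jog '[[[-0.4,0,-0.8],[-0.003,0.01,0],8.5],[[0,0,0],[0,0,0],8.5]]'
python3 -c "
from h import *
go([.4504,-.3012,.044],.108)"
```

```text
time_s: 6.5
eef_pos: [0.4511, -0.3022, 0.0433]
eef_rot: [-0.706, 0.706, 0.039, -0.039]
wrist_force: [-0.2, -0.1, 0.2]
opening: 0.994
t 6.5 tcp [ 0.4511 -0.3022  0.0433] F [-0.22 -0.14  0.2 ] open 0.994 q6 -0.92
tool-axes shift cm [-0.06 -0.07  0.11] turn [ 0.001  0.002 -0.   ]
R [[0.994, -0.0, -0.11], [0.11, -0.001, 0.994], [-0.0, -1.0, -0.001]]
```

```bash

python3 -m jog '[[[0,0,0],[0,0,0],6.5],[[0,0,0],[0,0,0],5.5],[[0,0,0],[0,0,0],5],[[0,0,0],[0,0,0],5],[[0,0,0],[0,0,0],5],[[0,0,0],[0,0,0],5]]'
python3 -m jog '[[[0,-1,0],[0,0,0],5],[[0,-1.5,0],[0,0,0],5],[[0,-1,0],[0,0,0],5],[[0,0,0],[0,0,0],5],[[0,0,0],[0,0,0],5]]'
python3 - <<'E'
from h import *
shot("side","s2"); a=shot("wrist","w4"); go([.557,.094,.17],.108); C=cloud(a); s=load("s2")
o=ctrl.get_obs()["eef_pos"]
for n,c in(("w",a),("s",s)):
    C=cloud(c); m=(np.hypot(C[...,0]-o[0],C[...,1]-o[1])<.035)&(C[...,2]>.075)&(C[...,2]<.13)&(c["frame"].min(-1)>80)
    print(n,m.sum(),np.nanmin(C[m],0),np.nanmax(C[m],0),np.nanmedian(C[m],0))
x=cv2.resize(s["frame"][150:290,270:450],None,fx=2.5,fy=2.5,interpolation=2)
y=cv2.resize(a["frame"],(467,350)); cv2.imwrite("pics/cmp1.png",cv2.resize(np.hstack([x,y]),(800,305))[:,:,::-1])
E
```

```text
time_s: 7.0
eef_pos: [0.4524, -0.3052, 0.0467]
eef_rot: [-0.704, 0.708, 0.039, -0.037]
wrist_force: [0.9, -0.3, -1.0]
opening: 0.607
time_s: 7.42
eef_pos: [0.4517, -0.3042, 0.0841]
eef_rot: [-0.705, 0.708, 0.039, -0.037]
wrist_force: [-0.7, 0.6, -0.3]
opening: 0.606
t 7.5167 tcp [ 0.4516 -0.3041  0.0836] F [ 1.01  0.2  -0.79] open 0.606 q6 -0.92
tool-axes shift cm [14.78 -8.76 38.41] turn [ 0.004 -0.     0.002]
R [[0.994, 0.002, -0.108], [0.108, -0.004, 0.994], [0.002, -1.0, -0.004]]
w 20031 [ 0.41686382 -0.32908007  0.07500026] [ 0.48292436 -0.27339492  0.12308465] [ 0.45059604 -0.29730348  0.10906746]
s 267 [ 0.41851249 -0.33166201  0.0752634 ] [ 0.48124775 -0.27047957  0.12228819] [ 0.44688316 -0.28589723  0.10236308]
```

View pics/cmp1.png

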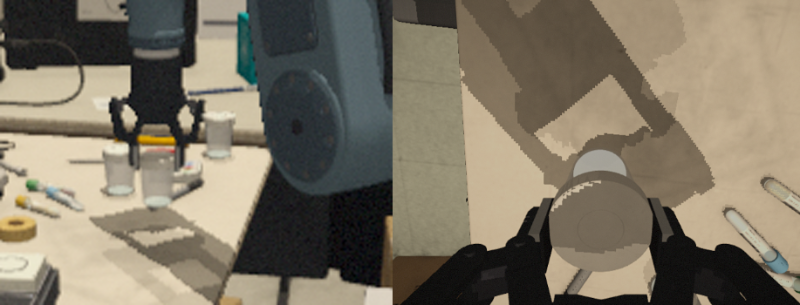

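The cup is held by the lid, upright and clear of the table. The lid top is at about 0.109 and the cup hangs at (578,225) in the wrist half of the composite. Next is the carry to the crate.

```bash

python3 -m jog '[[[0,-2.5,0],[0,0,0],5],[[0.5,-2.5,1],[0,0,0],5],[[1,-1.5,2],[0,0,0],5],[[1.3,-0.7,3],[0,0,0],5],[[1.3,0,3.4],[0,0,0],5],[[1.3,0,3.4],[0,0,0],5],[[1.3,0,3.4],[0,0,0],5],[[1.3,0,3.4],[0,0,0],5],[[1.3,0,3.4],[0,0,0],5],[[1.3,0,3.4],[0,0,0],5],[[1.2,0,3],[0,0,0],5],[[0.8,0,2],[0,0,0],5]]'
python3 -c "
from h import *
go([.557,.094,.17],.108)"
```

```text
time_s: 8.52
eef_pos: [0.5434, 0.032, 0.1518]
eef_rot: [0.707, -0.706, -0.032, 0.036]
wrist_force: [0.3, 0.2, -0.3]
opening: 0.61
t 8.5167 tcp [0.5434 0.032  0.1518] F [ 0.34  0.19 -0.3 ] open 0.61 q6 -0.26
tool-axes shift cm [ 1.94 -1.82  6.05] turn [-0.001 -0.012 -0.005]
R [[0.995, -0.005, -0.096], [0.096, 0.001, 0.995], [-0.005, -1.0, 0.001]]
```

```bash

python3 -m jog '[[[0.7,-0.3,2],[0,-0.01,-0.005],5],[[0.7,-0.3,2],[0,0,0],5],[[0.5,0,1.8],[0,0,0],5],[[0,0,0],[0,0,0],5],[[0,0,0],[0,0,0],5]]'
python3 - <<'E'
from h import *
np.set_printoptions(precision=4,suppress=True)
a=shot("wrist","w5"); go([.557,.094,.12],.108); C=cloud(a); o=ctrl.get_obs()["eef_pos"]
m=(np.hypot(C[...,0]-o[0],C[...,1]-o[1])<.035)&(abs(C[...,2]-o[2]-.025)<.006)&(a["frame"].min(-1)>60)
n,l,st,ce=cv2.connectedComponentsWithStats(m.astype(np.uint8)); i=1+st[1:,4].argmax(); p=C[l==i]
print("lid",ce[i],st[i],p.min(0),p.max(0),np.median(p,0)); print(o)
E
```

```text
time_s: 8.93
eef_pos: [0.5547, 0.1008, 0.1538]
eef_rot: [0.707, -0.705, -0.038, 0.042]
wrist_force: [-0.7, -0.1, -0.9]
opening: 0.611
t 8.9833 tcp [0.5545 0.1006 0.1537] F [-0.15  0.14 -0.52] open 0.609 q6 -0.15
tool-axes shift cm [ 0.19  3.37 -0.7 ] turn [-0.004  0.006 -0.006]
R [[0.994, -0.006, -0.113], [0.113, 0.003, 0.994], [-0.006, -1.0, 0.004]]
lid [326.1816 351.7731] [  245   275   163   153 19766] [0.5277 0.0757 0.1727] [0.5817 0.1317 0.1813] [0.554  0.1072 0.1788]
[0.5545 0.1006 0.1537]
```

View pics/w5.png

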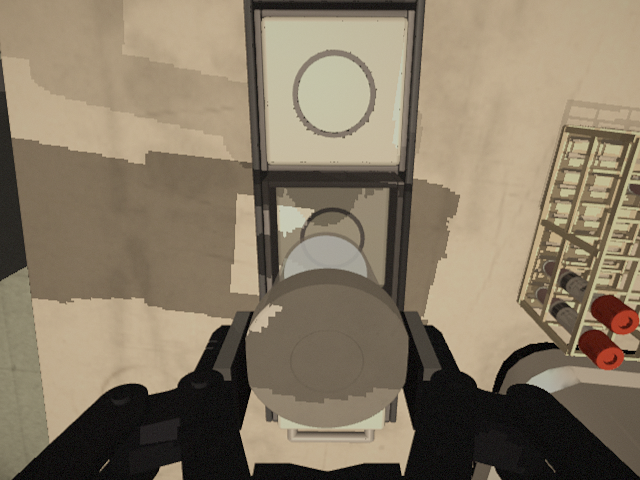

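The wrist view shows the cup above the sunken middle cover. The lid is at (326,350), giving a centre of (0.5547,0.1037), about 3 mm from the TCP in y. Next: centre it and lower.

```bash

python3 -m jog '[[[0.15,1,-1],[-0.004,0.006,-0.006],5],[[0,1.5,0],[0,0,0],5],[[0,1.3,0],[0,0,0],5],[[0,0,0],[0,0,0],5]]'
python3 -c "
from h import *
go([.557,.091,.075],.108)"
```

```text
time_s: 9.32
eef_pos: [0.557, 0.0867, 0.1141]
eef_rot: [-0.706, 0.707, 0.037, -0.037]
wrist_force: [-1.3, -0.0, -1.5]
opening: 0.609
t 9.3167 tcp [0.557  0.0867 0.1141] F [-1.31 -0.04 -1.53] open 0.609 q6 -0.16
tool-axes shift cm [0.05 3.91 0.44] turn [ 0.001 -0.003  0.   ]
R [[0.995, 0.001, -0.104], [0.104, -0.001, 0.995], [0.0, -1.0, -0.001]]
```

```bash

python3 -m jog '[[[0,1,0.4],[0,-0.003,0],5],[[0,1,0],[0,0,0],5],[[0,0.8,0],[0,0,0],5],[[0,0.5,0],[0,0,0],5],[[0,0.3,0],[0,0,0],5],[[0,0,0],[0,0,0],5]]'
python3 -c "
from h import *
go([.557,.091,.0717],.108)"
```

```text
time_s: 9.82
eef_pos: [0.5564, 0.0881, 0.0751]
eef_rot: [-0.705, 0.707, 0.037, -0.037]
wrist_force: [-0.2, 0.7, -0.5]
opening: 0.607
t 9.8167 tcp [0.5564 0.0881 0.0751] F [-0.17  0.71 -0.54] open 0.607 q6 -0.16
tool-axes shift cm [0.09 0.34 0.28] turn [ 0.002 -0.004 -0.   ]
R [[0.995, -0.0, -0.104], [0.104, -0.002, 0.995], [-0.0, -1.0, -0.002]]
```

```bash

python3 -m jog '[[[0.1,0,0.3],[0.002,-0.004,0],5],[[0,0.2,0],[0,0,0],5]]'
python3 -m jog '[[[0,0.1,0],[0,0,0],5]]'
python3 -m jog '[[[0,0.1,0],[0,0,0],5]]'
```

```text
time_s: 9.98
eef_pos: [0.5577, 0.0915, 0.0735]
eef_rot: [0.706, -0.706, -0.039, 0.038]
wrist_force: [0.2, 0.0, -0.2]
opening: 0.608
time_s: 10.07
eef_pos: [0.5579, 0.0917, 0.0726]
eef_rot: [0.706, -0.706, -0.039, 0.038]
wrist_force: [0.1, 0.1, 0.0]
opening: 0.603
time_s: 10.15
eef_pos: [0.5582, 0.0918, 0.0719]
eef_rot: [0.706, -0.706, -0.039, 0.038]
wrist_force: [-0.4, -0.1, -1.0]
opening: 0.61
```

```bash

python3 -m jog '[[[0,0.1,0],[0,0,0],5]]'
python3 -m jog '[[[0,0.1,0],[0,0,0],5]]'
```

```text
time_s: 10.23
eef_pos: [0.5584, 0.0919, 0.0711]
eef_rot: [0.706, -0.706, -0.04, 0.038]
wrist_force: [0.2, 0.4, -0.0]
opening: 0.612
time_s: 10.32
eef_pos: [0.5587, 0.092, 0.0707]
eef_rot: [0.706, -0.706, -0.04, 0.038]
wrist_force: [-3.7, 0.1, 9.9]
opening: 0.602
```

It touches down with about 10 N at TCP z=0.071, as predicted. Relieve the load slightly and release.

```bash

python3 -m jog '[[[0,0,0],[0,0,0],5],[[0,0,0],[0,0,0],5.6],[[0,0,0],[0,0,0],6],[[0,0,0],[0,0,0],6.8],[[0,0,0],[0,0,0],8],[[0,0,0],[0,0,0],8.5],[[0,0,0],[0,0,0],8.5],[[0,0,0],[0,0,0],8.5]]'
python3 - <<'E'
from h import *
np.set_printoptions(precision=4,suppress=True)
a=shot("wrist","w6"); go([.557,.091,.17],.108); C=cloud(a)
m=(np.hypot(C[...,0]-.557,C[...,1]-.094)<.04)&(abs(C[...,2]-.097)<.007)&(a["frame"].min(-1)>60)
n,l,st,ce=cv2.connectedComponentsWithStats(m.astype(np.uint8)); i=1+st[1:,4].argmax(); p=C[l==i]
print("lid",ce[i],st[i],p.min(0),p.max(0),np.median(p,0))
E
```

```text
time_s: 10.98
eef_pos: [0.5595, 0.0919, 0.0714]
eef_rot: [-0.706, 0.706, 0.04, -0.037]
wrist_force: [0.7, -0.5, 1.0]
opening: 0.998
t 11.0333 tcp [0.5595 0.0919 0.0714] F [-0.52 -0.16 -0.27] open 0.996 q6 -0.16
tool-axes shift cm [-0.21 -9.86 -0.07] turn [0.    0.002 0.005]
R [[0.994, 0.005, -0.109], [0.109, 0.0, 0.994], [0.005, -1.0, -0.0]]
lid [323.0948 349.9489] [  239   274   169   151 19810] [0.5304 0.0675 0.09  ] [0.5854 0.1231 0.0979] [0.5575 0.0984 0.0957]
```

Released. The lid is centred at (0.558,0.095) with its top near 0.097. Retreat straight up and check.

```bash

python3 -m jog '[[[-0.1,-1,0],[0,0,0],8.5],[[0,-2,0],[0,0,0],8.5],[[0,-4,0],[0,0,0],8.5],[[0,-4,0],[0,0,0],8.5],[[0,-4,0],[0,0,0],8.5],[[-2,-1,0],[0,0,0],8.5],[[-3,0,0],[0,0,0],8.5],[[-3,0,0],[0,0,0],8.5],[[0,0,0],[0,0,0],8.5],[[0,0,0],[0,0,0],8.5]]'
python3 - <<'E'
from h import *
np.set_printoptions(precision=4,suppress=True)
a=shot("scene","f1"); b=shot("side","f2"); 
for n,c in(("scene",a),("side",b)):
    C=cloud(c); m=(np.hypot(C[...,0]-.557,C[...,1]-.094)<.045)&(abs(C[...,2]-.097)<.004)&(c["frame"].min(-1)>80); p=C[m]
    print(n,m.sum(),(p.min(0)+p.max(0))/2,np.ptp(p,0),np.median(p[:,2]))
x=cv2.resize(a["frame"][110:240,200:340],None,fx=2.8,fy=2.8,interpolation=2)
y=cv2.resize(b["frame"][220:350,200:340],None,fx=2.8,fy=2.8,interpolation=2)
cv2.imwrite("pics/fin.png",np.hstack([x,y])[:,:,::-1])
E
```

```text
time_s: 11.87
eef_pos: [0.4744, 0.0826, 0.2455]
eef_rot: [-0.706, 0.706, 0.042, -0.036]
wrist_force: [-0.1, 0.0, -0.1]
opening: 0.996
scene 158 [0.5555 0.0926 0.097 ] [0.0529 0.0576 0.0078] 0.09734108239135827
side 188 [0.5557 0.0958 0.0967] [0.0541 0.0585 0.0073] 0.0976379402420257
```

View pics/fin.png

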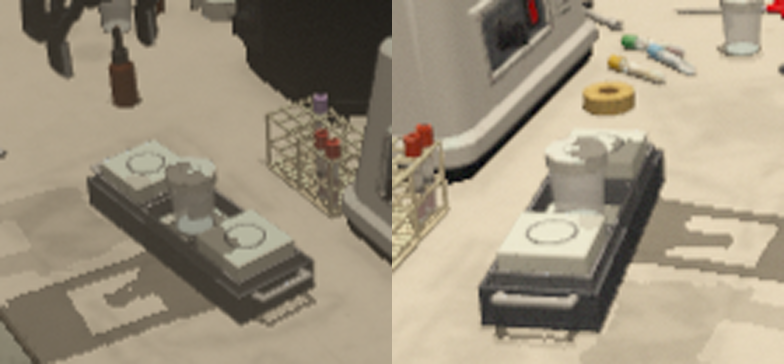

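Both halves show the cup upright in the middle cell, at (190,195) on the left and (578,180) on the right, with the gripper clear. The lid top is at 0.0975 and level, so the underside is at about 0.025.

```bash
python3 -c "
from bench import ctrl
print(ctrl.hand_in())"
```

```text
the job is handed in; nothing more can be done
None
```

I pressed the level middle cover all the way down, set the cup upright on it, let go, backed the arm clear and handed the job in at about 12 s.

- **Cover:** it met a hard stop with the fingertips at z = 0.0249, at a peak wrist force reading of 38 N. Depth readings after lifting put it at about 23–24 mm at the middle, so it stayed down. Nearer the robot's right edge they read 30–33 mm, which I did not look into.
- **Which cup:** I took the leftmost of the three to the right of the crate, at (0.450, -0.301). A fourth lookalike is farther left at y = +0.61, but it stands left of the crate and out of reach, so I ruled it out.
- **Final check:** two cameras show the cup upright in the cell. The lid is centred at about (0.556, 0.094), within 2–3 mm of the cell centre, and its top is at 0.0975, so the cup stands on the sunken cover. The gripper is open and clear.
- **Readings that differed:** the cup touched down with about 10 N. The jaws read about 52 mm on the 55 mm lid, yet the grasp held. No other check failed.

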